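# Hold the shoe mirror at its marked tilt

### The job

Using only the lever of the tilting shoe mirror, raise the mirror off its back rest until the pointer of its gauge stands at the aluminium rider on the dial's rim, and keep the pointer within the rider's width for 6 seconds without a break so that someone can look at their boots. Then lay the mirror back on its back rest and let go of the lever. Do all this gently: never touch the mirror itself, never let it swing faster than about 1 rad per second, slam or flop onto its front stop, and leave the rider and the pair of boots where they are.

Things in the scene. Friction and masses are not known exactly. Their poses are not given: they have to be found in the camera images.
- stand: Fixed stand of the shoe mirror: wooden base 260 x 170 x 16 mm, two steel posts 191 mm high (14 mm thick, at x = -92 and +92 mm). Origin: centre of the base's underside. Its x axis is level, along the mirror's axle, from the lever end (nearer the robot) to the gauge end; the glass faces its +y (robot's left, turned up to 0.3 rad); z is up
- axle (a point): Middle of the axle on which the mirror tilts, 155 mm above the stand's origin; axes as the stand's. Stops at tilt -0.5 (back rest, where the mirror starts at rest) and +0.6 (front stop). To lift the mirror off the back rest the lever must be 0.6 to 0.95 rad ahead of it, then be brought back at once as the mirror rises
- tilt (a joint): Tilt of mirror with pointer, one rigid piece (rad): 0 upright, positive = top edge towards the stand's +y (forwards), negative = leaning back. Top-heavy: gravity tips it away from upright with about 0.075 N m x sin(tilt); inertia about the axle about 0.0044 kg m2 (both vary up to 15 percent with the hidden mass); axle damping 0.003 N m s/rad, no other friction
- lever (a joint): Lever angle relative to the mirror (rad), same sense: lever's own angle from upright = tilt + lever. A soft coil spring is the only link: torque on the mirror = about 0.048 N m/rad x lever + 0.003 N m s/rad x its rate. Slack at 0, free to 1.3 either way; counterweighted, so it settles near 0 when let go
- lever_grip (a point): Grip point on the centre line of the lever's round black crossbar, 16 mm diameter, 60 mm long, along the axle. From point axle in the stand's frame at (-152, 120 sin a, 120 cos a) mm, a = tilt + lever. The bar spans x = -119 to -179 mm; the lever's flat arm is at its inner end (-119 to -129 mm). The bar may turn between the fingers
- pointer_tip (a point): Tip of the black pointer, 10 mm wide, in front of the round white dial (196 mm diameter) at the stand's +x end; from point axle in the stand's frame at (114, 98 sin tilt, 98 cos tilt) mm; its z axis points outwards along the pointer
- rider (a joint): Place of the rider on the dial's rim (rad), same zero and sense as tilt: the pointer is at the rider when tilt = rider. Between -0.2 and +0.2, different each time; stiff, stays where it is
- rider_tip (a point): Inner point of the rider, an aluminium block 32 mm wide along the rim on top of the dial, centre 116 mm from the axle line. The point is where the pointer's tip is when exactly at the rider's middle; its z axis points outwards along the dial's radius
- mirror_top (a point): Middle of the top edge of the mirror: a dark wooden frame 150 mm along the axle, 22 mm thick, 260 mm high, 0.78 kg, centre 10 mm above the axle, not to be touched. z: up along the mirror. Gravity beats the spring: with the lever held still the mirror falls to one side (time constant about 0.5 s), so the lever must be moved all the time to balance it
- boot_left: One of a pair of black ankle boots, 85 x 240 mm, 190 mm high, standing beside the stand on the side the glass faces, toe towards the mirror. Origin: centre of its sole's underside
- boot_right: The other boot, the same, about 125 mm further from the robot

How it is judged (in metres and radians):
On the way:
1. the pointer is kept within the rider's width (0.14 rad either side of its middle) for 6 s without a break (angle between the z axis of pointer_tip and the z axis of rider_tip, either way round below 0.14 rad), for 6 s.
At the end, for the whole second after the job is handed in: After the 6 s hold, the mirror lies at rest on its back rest (tilt below -0.45 rad, slower than 0.1 rad/s), the lever is let go and the rider is within 8 mm of where it was (value of joint tilt below -0.45 rad and velocity of joint tilt between -0.1 and 0.1 rad/s and distance of rider_tip from where it was at the start of the episode below 0.008 m); the robot touches nothing.
It fails at once if the mirror swings or lands faster than 1.2 rad/s (velocity of joint tilt above 1.2 rad/s or velocity of joint tilt below -1.2 rad/s).
It fails at once if the mirror flops onto its front stop (tilt above 0.55 rad) (value of joint tilt above 0.55 rad).
It fails at once if arm or fingers touch the mirror itself with more than 0.5 N (contact force between tilt_c0 and the arm above 0.5 N or contact force between tilt_c0 and the fingers above 0.5 N).
It fails at once if the rider is shifted by more than 8 mm (distance of rider_tip from where it was at the start of the episode above 0.008 m).
It fails at once if a boot is moved by more than 30 mm (distance of any of boot_left, boot_right from where it was at the start of the episode above 0.03 m).
It also fails if it takes over 54 s, if anything falls off the work surface, if the arm or the gripper's body presses on something with over 40 N, if the wrist force passes 120 N, or if a joint passes its speed limit or range.

### The arm

A 6-joint arm with a two-finger parallel gripper is mounted at the origin on the work surface. World frame = base frame: x ahead of the robot, y to its left, z up, the work surface at z = 0. Lengths are in m, angles in degrees, forces in N, time in s.
With the tool pointing down it reaches from about 0.375 to 0.9 m from the base axis. Payload 3.1 kg.
Tool frame: the origin (TCP) lies at the centre of the arm's flange, where the gripper is bolted on; the fingertips stand 173 mm ahead of it and the grasp point (between the pads) lies 155 mm ahead of it (tcp_to_grasp is the z of the grasp point in the tool frame, in m); z points along the fingers, y is the line along which they close (so a half turn about z gives the same grasp; the last joint's range is limited). The gripper opens to 85 mm and grips with 20 to 120 N. Pads are 22 mm wide; open, the fingers measure 114 mm over their backs; the gripper's body (76 mm by 85 mm) begins 54 mm behind the grasp point. The pads swing forward as they close: fully open they stand 13 mm farther back than shut.
Start: joints at [-87.176, 30.224, 82.088, -0, 67.689, -10.227], TCP at [0.141, -0.609, 0.405] pointing down, gripper open.
Joint ranges: [-176.69, 176.69], [-43.24, 126.21], [12.49, 139.97], [-82, 262], [0, 151.66], [-163.58, 163.58]. Speed limits (degrees/s): [159.86, 159.86, 180, 180, 180, 180].

### API

Orientations are given as [roll, pitch, yaw] about the fixed x, y, z axes, in that order (R = Rz(yaw) Ry(pitch) Rx(roll)).
In Python, from rig import sense, get_image, close_job, tcp_to_grasp gives the robot as it stands. The module is installed in compiled form; this text tells all that it offers.
- The arm moves only by the tool carry_out, never from a script. Its argument "moves" is a list of rows, each an object with "slide": the shift along the tool's x, y, z in mm, a list of three; "turn": the turn, a rotation vector about the tool's x, y, z in rad, a list of three; "jaw": the closure, from 0 (fully open) to 1 (shut). In form: [{"slide": [tx, ty, tz], "turn": [wx, wy, wz], "jaw": jaw}, ...]. A call has 1 to 12 rows; each row shifts and turns the commanded pose from where the row before left it, along the tool's axes as they then stand; what a row does not reach is not made up. A row lasts 1/8 s, in which the tool goes at most 62.5 mm and 10.7 degrees, less where a joint would pass 70% of its speed; a pose out of reach is approached as far as the arm can. A call with a gripper value outside its range is refused whole. The fingers move at their own pace and stop on an object; "grip_force" is the grip in N (left out, the last holds). Time passes only in rows, so rows that do not move let the fingers close. It gives the time, the measured TCP pose, the force, the opening and the grip force at its end, in the units of the state.
- sense(): the state, without advancing time (a new reading comes with each control period).
- get_image(name): name is "scene" or "top"; returns a dict with "pixels" (420x560x3 uint8, red, green, blue), "fx", "fy", "cx", "cy" (pixels), "D" ([k1, k2, p1, p2, k3] as OpenCV has them; the pictures are not rectified), "world_from_camera" (4x4, takes a point from camera to world coordinates). Camera axes: x right, y down, z forward; pixel columns grow to the right and rows downward; lengths in m; the calibration is good to about 2 mm. A picture is of the moment at which its call begins. There is no depth.
- close_job(): hands the job in; it is judged then, once.
The state is a dict: "time": time; "q": joint angles; "dq": joint speeds; "effort": joint torques, N m; "ee_pos": TCP position; "orientation": TCP orientation; "ft_force": force on the tool from outside, world axes, zero at the start; "torque": the same for the moment, N m; "opening": finger opening in m; "gripper_force": force on a finger pad.
Only numpy, scipy, OpenCV 4.12 (cv2) and the standard library are available. Lean on these libraries where they do the work, as an engineer would, in place of code of your own. Each camera call takes 0.05 s, during which the arm holds its last target. There are 200 camera calls.

## Working session

There is one attempt and no reset: what is moved stays moved. The work goes in short steps, Python scripts to look and compute and a tool call to move; the robot and the scene stay as the last step left them, time stands still between calls to the robot, and variables do not carry over. Pictures are saved under pics/ and viewed, at most 10 in all, crops included, and the job is handed in when it is done.

Besides the shell and the picture viewer there is one more tool, called after ">>>" by a JSON object that holds its "name" and its "arguments". carry_out: Moves the arm, as the interface text tells. Its arguments: {"type":"object","properties":{"moves":{"type":"array"},"grip_force":{"type":"number"}},"required":["moves"]}

```bash
mkdir -p pics; python3 - <<'E'
from rig import *
import cv2,numpy as np
np.set_printoptions(precision=4,suppress=True)
print(sense(),tcp_to_grasp)
for n in("scene","top"):
    d=get_image(n);cv2.imwrite(f"pics/{n}0.png",d["pixels"][:,:,::-1])
    np.savez(f"{n}0.npz",**d)
    print(n,[d[k] for k in("fx","fy","cx","cy","D")],d["world_from_camera"])
E
```

```text
{'time': 0.0, 'q': array([-87.1758,  30.2791,  82.1584,   0.    ,  67.6899, -10.2274]), 'dq': array([-0.0284, -0.0524, -0.0474,  0.0292,  0.0444,  0.0804]), 'effort': array([ -0.0001, -44.2353, -17.8026,  -0.0004,   0.0085,   0.    ]), 'ee_pos': array([ 0.1412, -0.6085,  0.4037]), 'orientation': array([-179.8745,   -0.0227,   13.0515]), 'ft_force': array([-0.0554, -0.4107, -0.4547]), 'torque': array([ 0.0328, -0.042 ,  0.0023]), 'gripper_force': 0.0, 'opening': 0.08552749087923496} 0.1547
scene [530.1744621597466, 530.1744621597466, 267.95589878361716, 211.2824821247386, array([-0.103,  0.   ,  0.   ,  0.   ,  0.   ])] [[-0.8376  0.361  -0.41    1.0347]
 [ 0.5463  0.5501 -0.6316  0.7479]
 [-0.0025 -0.753  -0.658   0.8349]
 [ 0.      0.      0.      1.    ]]
top [475.1540366071304, 475.1540366071304, 282.8984040237207, 202.16755432542314, array([-0.0851,  0.    ,  0.    ,  0.    ,  0.    ])] [[-0.0276 -0.9836  0.1781  0.4972]
 [-0.9996  0.0275 -0.0033  0.1309]
 [-0.0016 -0.1782 -0.984   0.9473]
 [ 0.      0.      0.      1.    ]]
```

View pics/scene0.png

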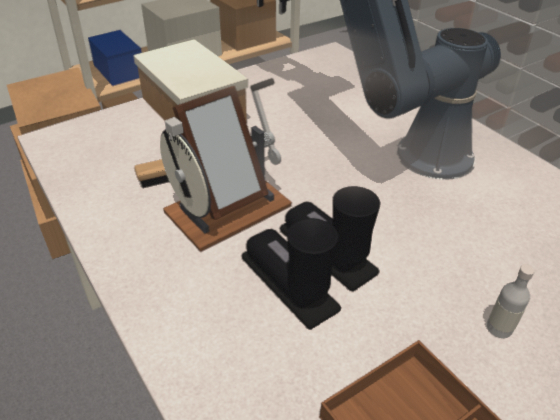

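View pics/top0.png

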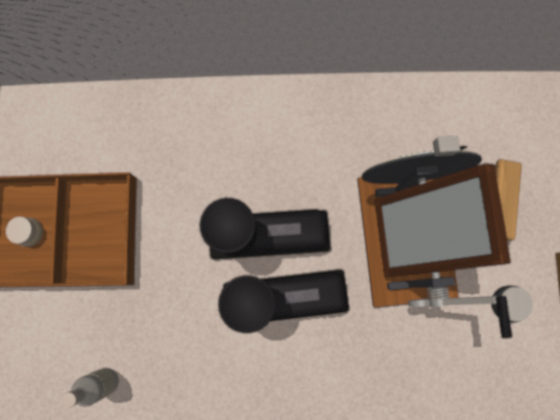

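The top view shows the stand at the right (base corners about (359,178) and (373,306)). The lever's black crossbar is near (505,316) and the rider near (447,145). In the scene view the dial is at (185,170), the rider at (174,127) and the crossbar at (262,84).

```bash
python3 - <<'E'
import cv2,numpy as np
s=cv2.imread("pics/scene0.png")[70:250,125:305]; t=cv2.imread("pics/top0.png")[125:345,345:545]
a=cv2.resize(s,(400,400),interpolation=3);b=cv2.resize(t,(400,440),interpolation=3)
c=np.zeros((600,800,3),np.uint8)
a=cv2.resize(s[:,:145],None,fx=3.3,fy=3.3,interpolation=3); print(a.shape)
b=cv2.resize(t[:,:],None,fx=1.6,fy=2.7,interpolation=3); print(b.shape)
c[:594,:478]=a[:594,:478]; c[:594,480:800]=b
cv2.imwrite("pics/crop0.png",c)
E
```

```text
(594, 478, 3)
(594, 320, 3)
```

View pics/crop0.png

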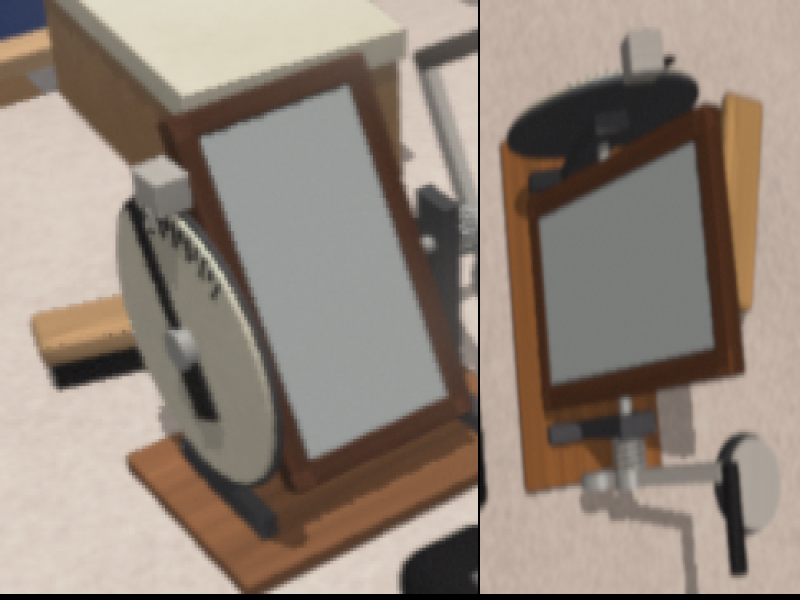

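```bash
cat > geo.py <<'E'
import numpy as np,cv2
from scipy.optimize import least_squares
def proj(d,P):
    T=np.linalg.inv(d["world_from_camera"]); R=T[:3,:3]
    K=np.array([[d["fx"],0,d["cx"]],[0,d["fy"],d["cy"]],[0,0,1.]])
    return cv2.projectPoints(np.asarray(P,float).reshape(-1,3),cv2.Rodrigues(R)[0],T[:3,3],K,np.asarray(d["D"]))[0][:,0]
def mir(p,t):  # mirror-frame point -> stand frame
    x,y,z=p; return np.array([x,y*np.cos(t)+z*np.sin(t),155e-3-y*np.sin(t)+z*np.cos(t)])
def world(P,X):
    c,s=np.cos(X[2]),np.sin(X[2]); return np.asarray(P)@np.array([[c,s,0],[-s,c,0],[0,0,1]])+[X[0],X[1],0]
E
cat > fit.py <<'E'
from geo import *
D={k:dict(np.load(k+"0.npz")) for k in("scene","top")}
def pts(v):
    t=v[3];g=v[4];h=v[5];F=lambda x,z:mir((x,.011,z),t)
    gl=[(1,1),(-1,1),(-1,-1),(1,-1)]
    G=[F(sx*(.075-g),.01+sz*(.13-g)) for sx,sz in gl]
    L=lambda x:mir((x,0,.12),t+h)
    r=lambda: mir((v[7],0,.116),v[6])
    sc=list(zip(G,[(185.6,110.9),(231.7,96.1),(260.5,189.7),(219.8,210)]))+[
     (F(.075,-.12),(217.4,218.5)),(F(-.075,.14),(234.7,86.7)),(F(-.075,-.12),(266.5,194.2)),
     ((.13,-.085,.016),(163.8,210)),((.13,.085,.016),(200.2,247)),(L(-.119),(251.7,88.2)),(L(-.179),(273,81)),
     (mir((.114,0,.098),t),(165.3,132.1)),(r(),(174.4,126.7))]
    tp=list(zip(G,[(479.4,177.2),(491.9,253.5),(389.4,268),(382.5,204.6)]))
    tp=[(G[0],(479.4,177.2)),(G[1],(491.9,253.5)),(G[2],(389.4,268)),(G[3],(382.5,204.6)),
     (F(-.075,-.12),(388.1,275.7)),(F(.075,-.12),(376.9,198.3)),((.13,.085,.016),(358.1,179.1)),((-.13,.085,.016),(373.8,307.2)),
     (L(-.119),(503.1,296.1)),(L(-.179),(507.5,338)),(r(),(446.9,144.3))]
    return sc,tp
def res(v):
    o=[]
    for k,l in zip(("scene","top"),pts(v)):
        o.append(proj(D[k],world([p for p,_ in l],v))-np.array([q for _,q in l]))
    return np.vstack(o)
s=least_squares(lambda v:res(v).ravel(),[.53,-.25,.1,-.5,.012,0,0,.114],loss="soft_l1")
np.set_printoptions(precision=4,suppress=True)
print(s.x,np.sqrt(np.diag(np.linalg.inv(s.jac.T@s.jac))));print(res(s.x).round(1).tolist())
np.save("pose.npy",s.x)
v=s.x
for L in(-.152,-.155): print(world([mir((L,0,.12),v[3]+v[5])],v))
E
python3 fit.py
```

```text
[ 0.5895 -0.118   0.0674 -0.4775  0.017  -0.0315 -0.0649  0.1102] [0.0006 0.0009 0.0074 0.0157 0.0008 0.0291 0.0209 0.0019]
[[-0.3, -1.1], [-0.5, -2.8], [-0.1, -1.4], [-1.6, -1.9], [-3.3, -0.3], [0.7, -3.2], [1.8, -1.9], [-1.8, -4.3], [-1.1, -1.1], [-0.8, -1.1], [-1.1, -1.3], [-1.6, -2.1], [-1.9, -1.5], [-2.4, -0.6], [-1.9, 0.9], [0.0, -0.2], [-1.2, 1.5], [-3.4, 2.0], [-2.3, 0.9], [-0.4, -2.3], [0.1, 0.6], [-1.6, -0.2], [0.3, -0.1], [-0.6, 0.6]]
[[ 0.4418 -0.1866  0.2598]]
[[ 0.4388 -0.1868  0.2598]]
```

```bash
cat > est.py <<'E'
from geo import *
V=np.load("pose.npy")
def glass(t,g): return [mir((sx*(.075-g),.011,.01+sz*(.13-g)),t) for sx,sz in[(1,1),(-1,1),(-1,-1),(1,-1)]]
def contour(d,t,V=V):
    hsv=cv2.cvtColor(np.ascontiguousarray(d["pixels"]),cv2.COLOR_RGB2HSV)
    q=proj(d,world(glass(t,V[4]),V)); c=q.mean(0)
    brown=((hsv[...,1]>75)|(hsv[...,2]<70)).astype(np.uint8)
    n,lab=cv2.connectedComponents(1-brown,connectivity=4)
    l=lab[int(c[1]),int(c[0])]
    if l==0: return None
    m=(lab==l).astype(np.uint8)
    k=max(cv2.findContours(m,cv2.RETR_EXTERNAL,cv2.CHAIN_APPROX_NONE)[0],key=cv2.contourArea)[:,0].astype(float)
    return k
def resid(d,k,t,V,off=(0,0)):
    q=(proj(d,world(glass(t,V[4]),V))+off).astype(np.float32)
    return np.array([cv2.pointPolygonTest(q,(float(x),float(y)),True) for x,y in k[::4]])
def tilt(d,guess,off=(0,0)):
    k=contour(d,guess)
    if k is None: return None
    s=least_squares(lambda p:resid(d,k,p[0],V,off),[guess],loss="soft_l1",diff_step=1e-3)
    return s.x[0],np.abs(s.fun).mean(),len(k)
E
python3 - <<'E'
from est import *
D={k:dict(np.load(k+"0.npz")) for k in("scene","top")}
K={k:contour(D[k],-.5) for k in D}
print({k:(len(K[k]),K[k].min(0),K[k].max(0)) for k in K})
import fit
def f(p): # X,Y,yaw,inset,h, rider, riderx, off s, off t
    v=[p[0],p[1],p[2],-.5,p[3],0,p[4],p[5]]
    o=[(p[6:8])*1,(p[8:10])*1]
    r=[]
    n=len(fit.pts(v)[0]); R=fit.res(v); R[:n]+=o[0]; R[n:]+=o[1]
    r=[R.ravel()/1.5]
    for i,k in enumerate(D): r.append(resid(D[k],K[k],-.5,v,o[i])/4)
    return np.concatenate(r+[p[6:]/1.])
x=fit.s.x
s=least_squares(f,np.r_[x[:3],.017,x[6:8],0,0,0,0],loss="soft_l1",diff_step=1e-4)
np.set_printoptions(precision=4,suppress=True)
print(s.x, s.cost)
p=s.x; v=np.array([p[0],p[1],p[2],-.5,p[3],0,p[4],p[5]])
np.save("pose.npy",v);np.save("off.npy",p[6:].reshape(2,2))
import est; est.V=v
for i,k in enumerate(D): print(k,est.tilt(D[k],-.45,p[6+2*i:8+2*i]))
print(world([mir((-.154,0,.12),-.5)],v))
E
```

```text
{'scene': (2378, array([0., 0.]), array([559., 419.])), 'top': (336, array([381., 177.]), array([491., 267.]))}
[ 0.5895 -0.118   0.0674 -0.4775  0.017  -0.0315 -0.0649  0.1102] [0.0006 0.0009 0.0074 0.0157 0.0008 0.0291 0.0209 0.0019]
[[-0.3, -1.1], [-0.5, -2.8], [-0.1, -1.4], [-1.6, -1.9], [-3.3, -0.3], [0.7, -3.2], [1.8, -1.9], [-1.8, -4.3], [-1.1, -1.1], [-0.8, -1.1], [-1.1, -1.3], [-1.6, -2.1], [-1.9, -1.5], [-2.4, -0.6], [-1.9, 0.9], [0.0, -0.2], [-1.2, 1.5], [-3.4, 2.0], [-2.3, 0.9], [-0.4, -2.3], [0.1, 0.6], [-1.6, -0.2], [0.3, -0.1], [-0.6, 0.6]]
[[ 0.4418 -0.1866  0.2598]]
[[ 0.4388 -0.1868  0.2598]]
[  0.685   -0.1102  -0.7585  -0.5048 -30.4758   0.0886  48.226  141.5061
  44.9266  62.5295] 8879.45738171541
scene (np.float64(-0.4760054453582247), np.float64(36.68244243268485), 2378)
top (np.float64(-0.5070532943389338), np.float64(26.859995404489187), 336)
[[ 0.5337 -0.046   0.2603]]
```

```bash
python3 - <<'E'
import numpy as np,cv2
for n,pts in(("scene",[(220,150),(200,120),(240,180),(205,175),(230,205),(248,140),(205,100),(175,108),(130,200),(300,130)]),("top",[(435,225),(400,215),(480,190),(380,235),(430,187),(440,265),(500,215),(250,100)])):
    d=np.load(n+"0.npz");h=cv2.cvtColor(d["pixels"],cv2.COLOR_RGB2HSV)
    print(n,[(p,h[p[1],p[0]].tolist()) for p in pts])
    if n=="scene":
        for y in(150,170):print([h[y,x].tolist() for x in range(190,212)],[h[y,x].tolist() for x in range(238,262)])
E
```

```text
scene [((220, 150), [60, 5, 156]), ((200, 120), [60, 3, 156]), ((240, 180), [60, 3, 156]), ((205, 175), [5, 40, 71]), ((230, 205), [9, 113, 81]), ((248, 140), [9, 121, 76]), ((205, 100), [11, 110, 79]), ((175, 108), [10, 123, 62]), ((130, 200), [13, 30, 216]), ((300, 130), [14, 31, 213])]
[[35, 26, 196], [34, 18, 100], [165, 6, 80], [5, 19, 80], [9, 67, 76], [9, 115, 71], [8, 120, 70], [9, 86, 77], [11, 19, 109], [60, 3, 148], [75, 3, 155], [70, 5, 157], [60, 5, 156], [70, 5, 156], [60, 3, 156], [60, 3, 156], [70, 5, 157], [60, 3, 156], [60, 3, 156], [70, 5, 156], [70, 5, 156], [60, 3, 156]] [[70, 5, 156], [70, 5, 156], [70, 5, 156], [60, 3, 157], [60, 3, 156], [70, 5, 156], [60, 3, 156], [80, 5, 156], [60, 3, 155], [15, 8, 131], [11, 45, 96], [9, 102, 80], [10, 105, 80], [9, 102, 80], [8, 99, 77], [9, 100, 74], [9, 92, 72], [10, 60, 64], [0, 9, 56], [10, 13, 60], [30, 4, 58], [15, 9, 59], [0, 8, 62], [0, 8, 63]]
[[21, 32, 134], [22, 34, 134], [23, 33, 133], [22, 35, 133], [21, 32, 134], [22, 34, 135], [22, 34, 136], [22, 34, 137], [21, 33, 154], [21, 36, 186], [21, 34, 179], [21, 28, 120], [10, 10, 78], [9, 35, 73], [9, 57, 76], [20, 14, 113], [60, 3, 149], [60, 3, 155], [70, 5, 156], [70, 5, 157], [75, 3, 156], [60, 3, 156]] [[60, 3, 155], [60, 3, 156], [70, 5, 156], [60, 3, 155], [50, 5, 156], [60, 3, 156], [70, 5, 156], [70, 5, 158], [70, 5, 156], [60, 3, 157], [75, 3, 157], [60, 3, 156], [60, 3, 157], [70, 5, 156], [45, 3, 154], [30, 5, 143], [13, 20, 112], [9, 71, 86], [9, 90, 85], [9, 90, 85], [9, 83, 83], [8, 79, 81], [8, 79, 81], [8, 50, 76]]
top [((435, 225), [60, 2, 123]), ((400, 215), [45, 4, 124]), ((480, 190), [23, 10, 98]), ((380, 235), [11, 160, 67]), ((430, 187), [11, 154, 58]), ((440, 265), [10, 150, 61]), ((500, 215), [10, 165, 71]), ((250, 100), [13, 40, 198])]
```

```bash
python3 - <<'E'
s=open("est.py").read()
a=s.index("    brown="); b=s.index("    n,lab")
s=s[:a]+"    v0=np.median(hsv[int(c[1])-3:int(c[1])+4,int(c[0])-3:int(c[0])+4,2])\n    brown=((hsv[...,1]>26)|(hsv[...,2]<.75*v0)|(hsv[...,2]>1.4*v0)).astype(np.uint8)\n"+s[b:]
open("est.py","w").write(s)
E
python3 fit.py >/dev/null
cat > refit.py <<'E'
from est import *
D={k:dict(np.load(k+"0.npz")) for k in("scene","top")}
K={k:contour(D[k],-.5) for k in D}
print({k:(len(K[k]),K[k].min(0),K[k].max(0)) for k in K})
import fit
def f(p):
    v=[p[0],p[1],p[2],-.5,p[3],0,p[4],p[5]]
    o=[p[6:8],p[8:10]]
    n=len(fit.pts(v)[0]); R=fit.res(v); R[:n]+=o[0]; R[n:]+=o[1]
    r=[R.ravel()/1.5]
    for i,k in enumerate(D): r.append(resid(D[k],K[k],-.5,v,o[i])/2)
    return np.concatenate(r+[p[6:]/1.])
x=fit.s.x
s=least_squares(f,np.r_[x[:3],.017,x[6:8],0,0,0,0],x_scale=[.01,.01,.02,.002,.02,.002,1,1,1,1],loss="soft_l1",diff_step=1e-4)
np.set_printoptions(precision=4,suppress=True)
print(s.x, s.cost)
p=s.x; v=np.array([p[0],p[1],p[2],-.5,p[3],0,p[4],p[5]])
np.save("pose.npy",v);np.save("off.npy",p[6:].reshape(2,2))
import est; est.V=v
for i,k in enumerate(D): print(k,est.tilt(D[k],-.45,p[6+2*i:8+2*i]))
print(world([mir((-.154,0,.12),-.5)],v))
E
python3 refit.py|tail -8
```

```text
[[-0.3, -1.1], [-0.5, -2.8], [-0.1, -1.4], [-1.6, -1.9], [-3.3, -0.3], [0.7, -3.2], [1.8, -1.9], [-1.8, -4.3], [-1.1, -1.1], [-0.8, -1.1], [-1.1, -1.3], [-1.6, -2.1], [-1.9, -1.5], [-2.4, -0.6], [-1.9, 0.9], [0.0, -0.2], [-1.2, 1.5], [-3.4, 2.0], [-2.3, 0.9], [-0.4, -2.3], [0.1, 0.6], [-1.6, -0.2], [0.3, -0.1], [-0.6, 0.6]]
[[ 0.4418 -0.1866  0.2598]]
[[ 0.4388 -0.1868  0.2598]]
[ 0.59   -0.117   0.0683  0.0189 -0.0587  0.1087 -0.0007  1.241   1.3501
 -0.2937] 18.830643048069838
scene (np.float64(-0.5039550765817692), np.float64(0.3531520622125417), 274)
top (np.float64(-0.49153605090143454), np.float64(0.25118746236308237), 328)
[[ 0.4403 -0.1849  0.2603]]
```

>>> {"name": "carry_out", "arguments": {"moves": [{"slide":[0,0,-32],"turn":[0,0,0.04],"jaw":0},{"slide":[0,0,-32],"turn":[0,0,0.04],"jaw":0},{"slide":[0,0,-32],"turn":[0,0,0.04],"jaw":0},{"slide":[0,0,-32],"turn":[0,0,0.04],"jaw":0}], "grip_force": 25}}

```text
time: 0.6
ee_pos: [0.1412, -0.6086, 0.5331]
orientation: [-179.9, -0.0, 3.8]
ft_force: [-0.1, -1.3, -0.2]
opening: 0.085
gripper_force: 0.0
```

>>> {"name": "carry_out", "arguments": {"moves": [{"slide":[33,-40,0],"turn":[0,0,0],"jaw":0},{"slide":[33,-40,0],"turn":[0,0,0],"jaw":0},{"slide":[33,-40,0],"turn":[0,0,0],"jaw":0},{"slide":[33,-40,0],"turn":[0,0,0],"jaw":0},{"slide":[33,-40,0],"turn":[0,0,0],"jaw":0},{"slide":[33,-40,0],"turn":[0,0,0],"jaw":0},{"slide":[33,-40,0],"turn":[0,0,0],"jaw":0},{"slide":[33,-40,0],"turn":[0,0,0],"jaw":0},{"slide":[33,-40,0],"turn":[0,0,0],"jaw":0},{"slide":[30,-40,0],"turn":[0,0,0],"jaw":0},{"slide":[0,0,0],"turn":[0,0,0],"jaw":0}]}}

```text
time: 1.98
ee_pos: [0.4412, -0.1848, 0.5323]
orientation: [-179.9, 0.0, 4.2]
ft_force: [0.3, -0.9, 0.6]
opening: 0.0854
gripper_force: 0.0
```

>>> {"name": "carry_out", "arguments": {"moves": [{"slide":[0,0,30],"turn":[0,0,0],"jaw":0},{"slide":[0,0,30],"turn":[0,0,0],"jaw":0},{"slide":[0,0,30],"turn":[0,0,0],"jaw":0},{"slide":[0,0,27],"turn":[0,0,0],"jaw":0},{"slide":[0,0,0],"turn":[0,0,0],"jaw":0}]}}

```text
time: 2.6
ee_pos: [0.4393, -0.188, 0.4139]
orientation: [-179.8, 0.3, 3.8]
ft_force: [-0.8, 0.6, -0.6]
opening: 0.0854
gripper_force: 0.0
```

```bash
python3 - <<'E'
from rig import *
import cv2,numpy as np,est
off=np.load("off.npy")
I={n:get_image(n) for n in("scene","top")}
for i,n in enumerate(I):
    print(n,est.tilt(I[n],-.5,off[i]))
a=cv2.resize(I["scene"]["pixels"][30:230,120:320],(400,400),interpolation=3);b=cv2.resize(I["top"]["pixels"][150:350,350:550],(400,400),interpolation=3)
cv2.imwrite("pics/c1.png",np.hstack([a,b])[:,:,::-1]);print(sense()["time"])
E
```

```text
scene (np.float64(-0.5039171836094752), np.float64(0.35315539951665104), 274)
top (np.float64(-0.48957373944460925), np.float64(0.25320119995764184), 328)
2.7
```

View pics/c1.png

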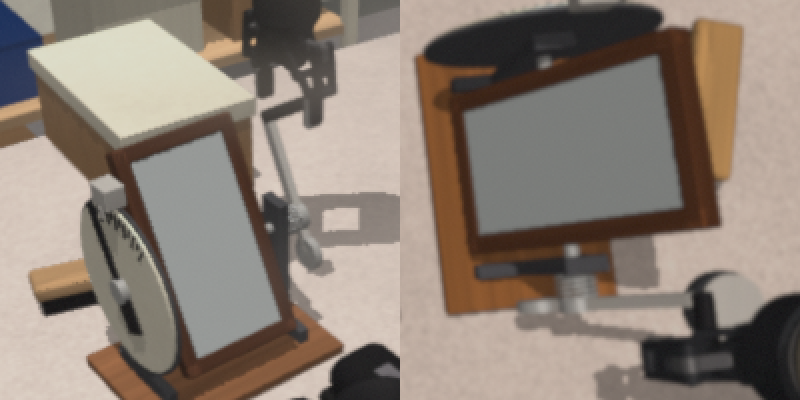

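The picture shows the open fingers straddling the crossbar (about (290,112) in the left crop), and the mirror is still on its rest. Closing the gripper.

>>> {"name": "carry_out", "arguments": {"moves": [{"slide":[0,0,0],"turn":[0,0,0],"jaw":1},{"slide":[0,0,0],"turn":[0,0,0],"jaw":1},{"slide":[0,0,0],"turn":[0,0,0],"jaw":1},{"slide":[0,0,0],"turn":[0,0,0],"jaw":1},{"slide":[0,0,0],"turn":[0,0,0],"jaw":1},{"slide":[0,0,0],"turn":[0,0,0],"jaw":1}], "grip_force": 25}}

```text
time: 3.45
ee_pos: [0.4404, -0.1877, 0.4159]
orientation: [180.0, -0.0, 3.9]
ft_force: [-0.7, -1.2, 1.7]
opening: 0.0149
gripper_force: 25.0
```

```bash
python3 - <<'E'
from rig import *
import cv2,numpy as np,est
off=np.load("off.npy")
I={n:get_image(n) for n in("scene","top")}
for i,n in enumerate(I): print(n,est.tilt(I[n],-.5,off[i]))
s=sense();print(s["time"],s["ee_pos"],s["opening"],s["gripper_force"],s["ft_force"])
print(sense()["ee_pos"])
E
```

```text
scene (np.float64(-0.5039171836094752), np.float64(0.35315539951665104), 274)
top (np.float64(-0.48914859126190785), np.float64(0.2513901735468434), 328)
3.55 [ 0.44038675 -0.18774517  0.41589774] 0.01495444131772349 25.02852290868759 [-0.69297364 -1.08103844  1.26297004]
[ 0.44038675 -0.18774517  0.41589774]
```

```bash
cat > ctl.py <<'E'
import json,os,sys,time
import numpy as np
from scipy.optimize import least_squares
I,G,K,C=.0044,.075,.048,.003
Y0=-59.; LAG=.04; H=.0125; BIAS={"scene":-.004,"top":.010}
def load(): return json.load(open("log.json")) if os.path.exists("log.json") else {"rows":[],"pics":[],"lift":None}
def ycmd(log):  # piecewise-linear commanded stand-y of bar (mm)
    T,Y=[0],[Y0]
    for t0,ys in log["rows"]:
        T.append(t0);Y.append(Y[-1])
        for d in ys: T.append(T[-1]+.125);Y.append(Y[-1]-d)
    return T,Y
def f(x,a,da):
    th,w,b,g=x
    return w,(G*(1+g)*np.sin(th)+K*(a+b-th)+C*(da-w)-C*w)/I
def step(x,a,da,h=H):
    d=f(x,a,da);m=[x[0]+h/2*d[0],x[1]+h/2*d[1],x[2],x[3]];d=f(m,a,da)
    return np.array([x[0]+h*d[0],x[1]+h*d[1],x[2],x[3]])
def alpha(t,T,Y): return np.arcsin(np.clip(np.interp(t-LAG,T,Y)/120,-1,1))
def ekf(log,tend):
    T,Y=ycmd(log);x=np.array([-.5,0,0,0.]);P=np.diag([.01,.05,.06,.12])**2
    t=log["lift"];Q=np.diag([1e-4,.02,.004,.0005])**2*H/.1
    pics=[p for p in log["pics"] if p[0]>=t-1e-6];inn=[]
    while True:
        while pics and pics[0][0]<=t+1e-6:
            z=pics.pop(0);S=P[0,0]+.005**2;k=P[:,0]/S;e=z[2]-x[0];inn.append(round(e,3));x=x+k*e;P=P-np.outer(k,P[0])
        if t>=tend-1e-6: return x,P,inn
        a0,a1=alpha(t,T,Y),alpha(t+H,T,Y);da=(a1-a0)/H;a=(a0+a1)/2
        F=np.array([step(x+e,a,da)-step(x,a,da) for e in np.eye(4)*1e-5]).T/1e-5
        x=step(x,a,da);P=F@P@F.T+Q;t+=H
def plan(x,log,t,target,M=4,N=12,wmax=.45):
    T0,Y0s=ycmd(log);y0=Y0s[-1]
    def sim(dy):
        T=list(T0)+[t];Y=list(Y0s)+[y0];tt=t
        for i,d in enumerate(dy):
            if i in(M,2*M): tt+=.1;T.append(tt);Y.append(Y[-1])
            tt+=.125;T.append(tt);Y.append(Y[-1]+d)
        ts=np.arange(t,tt+1e-9,2*H);A=alpha(ts,T,Y);X=[x]
        for i in range(len(ts)-1): X.append(step(X[-1],(A[i]+A[i+1])/2,(A[i+1]-A[i])/(2*H),2*H))
        return ts,np.array(X),A
    def cost(dy):
        ts,X,A=sim(dy);r=X[:,0]-target;w=X[:,1]
        um=r[-1]+w[-1]/3.2
        aeq=target-G*(1+x[3])/K*np.sin(target)-x[2]
        return np.r_[r*.5,w*.12,5*np.maximum(abs(w)-wmax,0),um*8,w[-1]*2,(A[-1]-aeq)*1,np.diff(np.r_[0,dy])*.008,dy*.004]
    s=least_squares(cost,np.zeros(N),bounds=(-20,20),max_nfev=25)
    dy=np.round(s.x*2)/2
    return dy,y0,sim(dy)
def rows(dy,y0):
    y=y0+np.r_[0,np.cumsum(dy)];z=np.sqrt(120**2-y**2);
    zr=np.round(z*2)/2
    return [[0,float(-d),float(-e)] for d,e in zip(dy,np.diff(zr))]
E
cat > look.py <<'E'
# usage: look.py '[[dy...]]' tstart|-  target  [lift]   : log the tool-y slides just done, take pictures, estimate, plan
import sys,json
from ctl import *
from rig import *
import est
log=load();dys=json.loads(sys.argv[1]);target=float(sys.argv[2]);M=int(sys.argv[3])
off=np.load("off.npy");s=sense()
if dys: log["rows"].append([s["time"]-.125*len(dys),dys])
g=log["pics"][-1][2] if log["pics"] else -.5
if len(sys.argv)>4: log["lift"]=float(sys.argv[4])
if log["lift"] is not None:
    log2=dict(log);g=ekf(log2,s["time"])[0][0]
e0=s["ee_pos"]
for i,n in enumerate(("scene","top")):
    t=sense()["time"];d=get_image(n);r=est.tilt(d,g,off[i])
    if r and r[1]<1.5: log["pics"].append([t,n,r[0]-BIAS[n]])
    else: print("bad",n,r)
s=sense();json.dump(log,open("log.json","w"))
st=lambda e:(-np.sin(est.V[2])*(e[0]-est.V[0])+np.cos(est.V[2])*(e[1]-est.V[1]))*1000
print("t",s["time"],"pics",[(round(p[0],2),round(p[2],3)) for p in log["pics"][-4:]],"ycmd",ycmd(log)[1][-1],"ymeas",st(e0).round(1),st(s["ee_pos"]).round(1))
if log["lift"] is not None:
    x,P,inn=ekf(log,s["time"]);print("x",x.round(3),"sd",np.sqrt(np.diag(P)).round(3),inn[-6:])
    dy,y0,(ts,X,A)=plan(x,log,s["time"],target,M)
    print("rows",rows(dy,y0)[:M+2]);print("th",X[::5,0].round(3),"w",X[::5,1].round(2))
E
python3 -c "
from ctl import *
y=120*np.sin(np.linspace(-.5,.06,13));y[0]=-59
print(rows(np.diff(np.round(y*2)/2),-59.))"
```

```text
[[0, -6.5, -3.5], [0, -5.0, -2.0], [0, -5.0, -2.0], [0, -5.5, -2.0], [0, -5.5, -2.0], [0, -5.5, -1.0], [0, -5.5, -1.0], [0, -5.5, -1.0], [0, -5.5, -0.5], [0, -5.5, -0.5], [0, -5.5, -0.0], [0, -5.5, -0.0]]
```

>>> {"name": "carry_out", "arguments": {"moves": [{"slide":[0,-6.5,-3.5],"turn":[0,0,0],"jaw":1},{"slide":[0,-5,-2],"turn":[0,0,0],"jaw":1},{"slide":[0,-5,-2],"turn":[0,0,0],"jaw":1},{"slide":[0,-5.5,-2],"turn":[0,0,0],"jaw":1},{"slide":[0,-5.5,-2],"turn":[0,0,0],"jaw":1},{"slide":[0,-5.5,-1],"turn":[0,0,0],"jaw":1},{"slide":[0,-5.5,-1],"turn":[0,0,0],"jaw":1},{"slide":[0,-5.5,-1],"turn":[0,0,0],"jaw":1},{"slide":[0,-5.5,-0.5],"turn":[0,0,0],"jaw":1},{"slide":[0,-5.5,-0.5],"turn":[0,0,0],"jaw":1},{"slide":[0,-5.5,0],"turn":[0,0,0],"jaw":1},{"slide":[0,-5.5,0],"turn":[0,0,0],"jaw":1}]}}

```text
time: 5.05
ee_pos: [0.436, -0.1214, 0.4313]
orientation: [180.0, -0.0, 3.9]
ft_force: [-0.6, -2.2, 4.8]
opening: 0.0149
gripper_force: 26.7
```

```bash
python3 look.py '[-6.5,-5,-5,-5.5,-5.5,-5.5,-5.5,-5.5,-5.5,-5.5,-5.5,-5.5]' -0.06 4
```

```text
t 5.15 pics [(5.05, np.float64(-0.5)), (5.1, np.float64(-0.5))] ycmd 7.0 ymeas 6.1 6.4
```

>>> {"name": "carry_out", "arguments": {"moves": [{"slide":[0,-4,0.5],"turn":[0,0,0],"jaw":1},{"slide":[0,-4,0.5],"turn":[0,0,0],"jaw":1}]}}

```text
time: 5.4
ee_pos: [0.4354, -0.1137, 0.4304]
orientation: [-180.0, -0.0, 3.9]
ft_force: [0.5, -2.1, 6.5]
opening: 0.0152
gripper_force: 26.9
```

```bash
python3 look.py '[-4,-4]' -0.06 4
```

```text
t 5.5 pics [(5.05, -0.5), (5.1, -0.5), (5.4, np.float64(-0.5)), (5.45, np.float64(-0.5))] ycmd 15.0 ymeas 13.9 14.0
```

>>> {"name": "carry_out", "arguments": {"moves": [{"slide":[0,-3,0.5],"turn":[0,0,0],"jaw":1},{"slide":[0,-3,0.5],"turn":[0,0,0],"jaw":1}]}}

```text
time: 5.75
ee_pos: [0.435, -0.1076, 0.4292]
orientation: [-180.0, -0.0, 3.9]
ft_force: [0.3, -1.7, 5.1]
opening: 0.0148
gripper_force: 27.0
```

```bash
python3 look.py '[-3,-3]' -0.06 4
```

```text
t 5.85 pics [(5.4, -0.5), (5.45, -0.5), (5.75, np.float64(-0.5)), (5.8, np.float64(-0.5))] ycmd 21.0 ymeas 19.9 20.1
```

>>> {"name": "carry_out", "arguments": {"moves": [{"slide":[0,-3,0.5],"turn":[0,0,0],"jaw":1},{"slide":[0,-3,0.5],"turn":[0,0,0],"jaw":1}]}}

```text
time: 6.1
ee_pos: [0.4346, -0.1017, 0.428]
orientation: [180.0, -0.0, 3.9]
ft_force: [0.9, -3.9, 2.2]
opening: 0.0147
gripper_force: 26.9
```

```bash
python3 look.py '[-3,-3]' -0.06 4
```

```text
t 6.2 pics [(5.75, -0.5), (5.8, -0.5), (6.1, np.float64(-0.5)), (6.15, np.float64(-0.5))] ycmd 27.0 ymeas 25.8 26.1
```

>>> {"name": "carry_out", "arguments": {"moves": [{"slide":[0,-2.5,0.5],"turn":[0,0,0],"jaw":1},{"slide":[0,-2.5,1],"turn":[0,0,0],"jaw":1}]}}

```text
time: 6.45
ee_pos: [0.4342, -0.0966, 0.4268]
orientation: [-180.0, -0.0, 3.9]
ft_force: [0.7, -1.0, 5.9]
opening: 0.015
gripper_force: 27.3
```

```bash
python3 look.py '[-2.5,-2.5]' -0.06 4
```

```text
t 6.55 pics [(6.1, -0.5), (6.15, -0.5), (6.45, np.float64(-0.5)), (6.5, np.float64(-0.501))] ycmd 32.0 ymeas 30.9 31.0
```

>>> {"name": "carry_out", "arguments": {"moves": [{"slide":[0,-2.5,0.5],"turn":[0,0,0],"jaw":1},{"slide":[0,-2.5,1],"turn":[0,0,0],"jaw":1}]}}

```text
time: 6.8
ee_pos: [0.4339, -0.0917, 0.4252]
orientation: [-180.0, -0.0, 3.9]
ft_force: [0.8, -2.1, 4.9]
opening: 0.015
gripper_force: 27.4
```

```bash
python3 look.py '[-2.5,-2.5]' -0.06 4
```

```text
t 6.9 pics [(6.45, -0.5), (6.5, -0.501), (6.8, np.float64(-0.499)), (6.85, np.float64(-0.5))] ycmd 37.0 ymeas 35.9 36.0
```

>>> {"name": "carry_out", "arguments": {"moves": [{"slide":[0,-2,1],"turn":[0,0,0],"jaw":1},{"slide":[0,-2,0.5],"turn":[0,0,0],"jaw":1}]}}

```text
time: 7.15
ee_pos: [0.4336, -0.0877, 0.4237]
orientation: [-180.0, -0.0, 3.9]
ft_force: [1.0, -1.1, 3.1]
opening: 0.0149
gripper_force: 27.4
```

```bash
python3 look.py '[-2,-2]' -0.06 4
```

```text
t 7.25 pics [(6.8, -0.499), (6.85, -0.5), (7.15, np.float64(-0.484)), (7.2, np.float64(-0.483))] ycmd 41.0 ymeas 39.9 40.0
```

```bash
sed -i 's/N=12,wmax=.45/N=16,wmax=.4/; s/if i in(M,2\*M)/if i and i%M==0/; s/\*.008,dy\*.004/*.02,dy*.004/; s/r\*.5,w\*.12/r*.3,w*.15/' ctl.py; for l in 6.75 6.95; do NOPIC=1 python3 look.py '[]' -0.06 3 $l; done
```

```text
t 7.25 pics [(6.8, -0.499), (6.85, -0.5), (7.15, -0.484), (7.2, -0.483)] ycmd 41.0 ymeas 40.0 40.0
x [-0.475  0.137 -0.018  0.049] sd [0.006 0.052 0.051 0.07 ] [np.float64(0.0), np.float64(-0.003), np.float64(-0.021), np.float64(-0.005)]
rows [[0, -2.0, 1.0], [0, 1.0, -0.5], [0, 4.5, -1.5], [0, 6.5, -2.0], [0, 7.0, -1.5]]
th [-0.475 -0.454 -0.423 -0.384 -0.34  -0.291 -0.243 -0.201 -0.165 -0.133
 -0.107 -0.086 -0.068 -0.051 -0.035 -0.018  0.002  0.026  0.056  0.093
  0.14 ] w [0.14 0.21 0.28 0.33 0.38 0.39 0.36 0.31 0.28 0.23 0.19 0.15 0.14 0.13
 0.13 0.15 0.17 0.21 0.27 0.33 0.42]
t 7.25 pics [(6.8, -0.499), (6.85, -0.5), (7.15, -0.484), (7.2, -0.483)] ycmd 41.0 ymeas 40.0 40.0
x [-0.473  0.165 -0.012  0.035] sd [0.008 0.104 0.052 0.079] [np.float64(-0.001), np.float64(-0.009)]
rows [[0, -0.5, 0.5], [0, 2.0, -1.0], [0, 5.0, -1.5], [0, 6.5, -1.5], [0, 6.5, -1.5]]
th [-0.473 -0.448 -0.413 -0.371 -0.326 -0.277 -0.23  -0.189 -0.153 -0.121
 -0.095 -0.072 -0.051 -0.031 -0.009  0.016  0.045  0.082  0.128  0.186
  0.259] w [0.17 0.24 0.31 0.35 0.38 0.39 0.36 0.3  0.27 0.23 0.2  0.17 0.16 0.17
 0.18 0.21 0.26 0.33 0.41 0.52 0.66]
```

>>> {"name": "carry_out", "arguments": {"moves": [{"slide":[0,-1,0.5],"turn":[0,0,0],"jaw":1},{"slide":[0,1,-0.5],"turn":[0,0,0],"jaw":1},{"slide":[0,4.5,-1.5],"turn":[0,0,0],"jaw":1}]}}

```text
time: 7.62
ee_pos: [0.4339, -0.092, 0.4248]
orientation: [-179.9, -0.0, 3.9]
ft_force: [5.0, 1.6, -0.7]
opening: 0.0148
gripper_force: 27.1
```

```bash
python3 look.py '[-1,1,4.5]' -0.06 3
```

```text
t 7.725 pics [(7.15, -0.484), (7.2, -0.483), (7.62, np.float64(-0.394)), (7.67, np.float64(-0.386))] ycmd 36.5 ymeas 35.6 35.4
x [-0.369  0.293 -0.024  0.046] sd [0.005 0.043 0.05  0.07 ] [np.float64(-0.001), np.float64(-0.009), np.float64(-0.027), np.float64(-0.007)]
rows [[0, 3.0, -0.5], [0, 5.0, -1.5], [0, 5.5, -1.5], [0, 5.0, -0.5], [0, 4.0, -0.5]]
th [-0.369 -0.33  -0.289 -0.25  -0.215 -0.182 -0.154 -0.133 -0.118 -0.107
 -0.101 -0.099 -0.1   -0.105 -0.112 -0.123 -0.137 -0.156 -0.181 -0.213
 -0.254] w [ 0.29  0.32  0.33  0.3   0.28  0.25  0.2   0.14  0.1   0.07  0.03  0.
 -0.02 -0.05 -0.07 -0.1  -0.13 -0.17 -0.23 -0.29 -0.37]
```

>>> {"name": "carry_out", "arguments": {"moves": [{"slide":[0,3,-0.5],"turn":[0,0,0],"jaw":1},{"slide":[0,5,-1.5],"turn":[0,0,0],"jaw":1},{"slide":[0,5.5,-1.5],"turn":[0,0,0],"jaw":1}]}}

```text
time: 8.1
ee_pos: [0.4347, -0.1052, 0.4286]
orientation: [-179.8, -0.0, 3.8]
ft_force: [4.5, 2.2, 2.2]
opening: 0.0148
gripper_force: 27.0
```

```bash
python3 look.py '[3,5,5.5]' -0.06 3
```

```text
t 8.2 pics [(7.62, -0.394), (7.67, -0.386), (8.1, np.float64(-0.254)), (8.15, np.float64(-0.245))] ycmd 23.0 ymeas 22.3 21.9
x [-0.23   0.245 -0.034  0.035] sd [0.005 0.046 0.038 0.061] [np.float64(-0.001), np.float64(-0.009), np.float64(-0.027), np.float64(-0.007), np.float64(-0.004), np.float64(-0.005)]
rows [[0, 2.0, -0.0], [0, 3.0, -0.5], [0, 3.0, -0.5], [0, 2.5, -0.5], [0, 1.5, -0.0]]
th [-0.23  -0.2   -0.173 -0.148 -0.127 -0.109 -0.093 -0.081 -0.07  -0.06
 -0.051 -0.041 -0.029 -0.014  0.004  0.026  0.055  0.092  0.14   0.201
  0.278] w [0.25 0.23 0.21 0.18 0.16 0.14 0.11 0.09 0.08 0.07 0.08 0.09 0.1  0.13
 0.16 0.2  0.26 0.33 0.43 0.55 0.7 ]
```

>>> {"name": "carry_out", "arguments": {"moves": [{"slide":[0,2,0],"turn":[0,0,0],"jaw":1},{"slide":[0,3,-0.5],"turn":[0,0,0],"jaw":1},{"slide":[0,3,-0.5],"turn":[0,0,0],"jaw":1}]}}

```text
time: 8.57
ee_pos: [0.4352, -0.1134, 0.4297]
orientation: [-179.9, 0.0, 3.9]
ft_force: [3.1, 3.2, 3.3]
opening: 0.0156
gripper_force: 27.2
```

```bash
python3 look.py '[2,3,3]' -0.06 3
```

```text
t 8.675 pics [(8.1, -0.254), (8.15, -0.245), (8.57, np.float64(-0.149)), (8.62, np.float64(-0.144))] ycmd 15.0 ymeas 14.1 13.8
x [-0.135  0.145 -0.037  0.03 ] sd [0.005 0.042 0.022 0.043] [np.float64(-0.027), np.float64(-0.007), np.float64(-0.004), np.float64(-0.005), np.float64(-0.001), np.float64(-0.003)]
rows [[0, 1.5, -0.0], [0, 1.5, -0.5], [0, 1.5, -0.0], [0, 1.0, -0.0], [0, 0.5, -0.0]]
th [-0.135 -0.118 -0.103 -0.091 -0.082 -0.075 -0.069 -0.065 -0.062 -0.06
 -0.057 -0.055 -0.052 -0.049 -0.045 -0.039 -0.033 -0.025 -0.014 -0.001
  0.017] w [0.15 0.13 0.11 0.08 0.07 0.05 0.04 0.03 0.02 0.02 0.02 0.02 0.02 0.03
 0.04 0.05 0.06 0.07 0.1  0.12 0.16]
```

>>> {"name": "carry_out", "arguments": {"moves": [{"slide":[0,1.5,0],"turn":[0,0,0],"jaw":1},{"slide":[0,1.5,-0.5],"turn":[0,0,0],"jaw":1},{"slide":[0,1.5,0],"turn":[0,0,0],"jaw":1},{"slide":[0,1,0],"turn":[0,0,0],"jaw":1}]}}

```text
time: 9.18
ee_pos: [0.4356, -0.1191, 0.4302]
orientation: [-180.0, 0.0, 3.9]
ft_force: [2.9, 2.7, 4.4]
opening: 0.0149
gripper_force: 27.1
```

```bash
sed -i 's/M+2\]/M]/' look.py; python3 look.py '[1.5,1.5,1.5,1]' -0.06 4
```

```text
t 9.275 pics [(8.57, -0.149), (8.62, -0.144), (9.18, np.float64(-0.079)), (9.22, np.float64(-0.075))] ycmd 9.5 ymeas 8.4 8.4
x [-0.072  0.06  -0.036  0.032] sd [0.005 0.04  0.015 0.034] [np.float64(-0.004), np.float64(-0.005), np.float64(-0.001), np.float64(-0.003), np.float64(0.003), np.float64(0.001)]
rows [[0, 0.5, -0.0], [0, 0.5, -0.0], [0, 0.5, -0.0], [0, 0.0, -0.0]]
th [-0.072 -0.065 -0.06  -0.056 -0.052 -0.05  -0.047 -0.045 -0.042 -0.039
 -0.034 -0.027 -0.018 -0.007  0.007  0.025  0.048  0.078  0.117] w [0.06 0.05 0.04 0.03 0.02 0.02 0.02 0.02 0.03 0.04 0.05 0.06 0.08 0.1
 0.13 0.16 0.21 0.27 0.35]
```

>>> {"name": "carry_out", "arguments": {"moves": [{"slide":[0,0.5,0],"turn":[0,0,0],"jaw":1},{"slide":[0,0.5,0],"turn":[0,0,0],"jaw":1},{"slide":[0,0.5,0],"turn":[0,0,0],"jaw":1},{"slide":[0,0.2,0],"turn":[0,0,0],"jaw":1}]}}

```text
time: 9.78
ee_pos: [0.4357, -0.1209, 0.4301]
orientation: [-180.0, 0.0, 3.9]
ft_force: [2.4, 3.3, 2.3]
opening: 0.0149
gripper_force: 27.1
```

```bash
sed -i 's/d=get_image(n);/d=get_image(n);np.save("last_"+n,d["pixels"]);/' look.py; python3 look.py '[0.5,0.5,0.5,0.2]' -0.06 4
python3 -c "
import numpy as np,cv2
a=cv2.resize(np.load('last_scene.npy')[90:190,140:240],(500,500),interpolation=3)
cv2.imwrite('pics/c2.png',a[:,:,::-1])"
```

```text
t 9.875 pics [(9.18, -0.079), (9.22, -0.075), (9.78, np.float64(-0.049)), (9.82, np.float64(-0.044))] ycmd 7.8 ymeas 6.7 6.7
x [-0.044  0.037 -0.033  0.034] sd [0.005 0.038 0.012 0.031] [np.float64(-0.001), np.float64(-0.003), np.float64(0.003), np.float64(0.001), np.float64(0.003), np.float64(0.004)]
rows [[0, 1.0, -0.5], [0, 1.0, -0.0], [0, 0.5, -0.0], [0, -0.0, -0.0]]
th [-0.044 -0.039 -0.036 -0.035 -0.035 -0.037 -0.04  -0.044 -0.048 -0.053
 -0.057 -0.062 -0.067 -0.073 -0.08  -0.088 -0.099 -0.112 -0.129] w [ 0.04  0.03  0.02  0.   -0.01 -0.02 -0.03 -0.03 -0.04 -0.04 -0.04 -0.04
 -0.04 -0.05 -0.06 -0.08 -0.1  -0.12 -0.16]
```

View pics/c2.png

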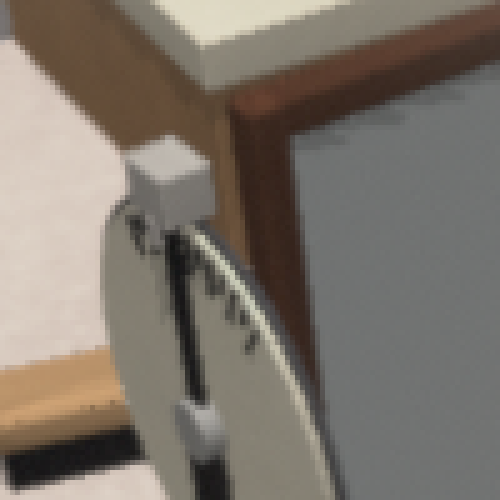

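```bash
python3 - <<'E'
from est import *
d=dict(np.load("scene0.npz"));off=np.load("off.npy")[0]
print("ptr pred",[(t,(proj(d,world([mir((.114,0,.098),t),mir((.114,0,.03),t)],V))+off).round(1).tolist()) for t in(-.5,-.049)])
S=[(1,-1,1),(-1,-1,1),(-1,1,1),(1,1,1),(1,1,-1),(1,-1,-1),(-1,1,-1)]
m=np.array([(165,121.4),(175,117),(182.4,122.6),(173,126.4),(173,135.6),(165.6,130.6),(182.4,133)])
def r(p):
    P=[mir((p[1]+a*p[2],b*.016,.116+c*p[3]),p[0]) for a,b,c in S]
    return (proj(d,world(P,V))+off+p[4:6]-m).ravel()
for w in(1e-3,.5,5):
    s=least_squares(lambda p:np.r_[r(p),p[4:6]/w],[-.06,.109,.008,.012,0,0],x_scale=[.1,.01,.01,.01,1,1])
    print(w,s.x.round(4),r(s.x).round(1))
E
```

```text
ptr pred [(-0.5, [[163.3, 131.6], [174.2, 162.2]]), (-0.049, [[172.5, 135.5], [177.1, 163.6]])]
0.001 [-0.0523  0.1075  0.0112  0.0107  0.      0.    ] [-0.5 -0.7 -0.7  0.2 -0.3  0.4 -0.8  0.3  0.7  0.6  0.5 -0.5  1.1 -0.5]
0.5 [-0.0536  0.1074  0.0112  0.0107  0.0077  0.0423] [-0.5 -0.7 -0.7  0.2 -0.3  0.4 -0.8  0.3  0.7  0.6  0.5 -0.5  1.1 -0.5]
5 [-0.0647  0.1055  0.0112  0.0107 -0.5026  0.6267] [-0.5 -0.5 -0.7  0.3 -0.3  0.4 -0.8  0.3  0.7  0.6  0.6 -0.4  1.1 -0.6]
```

The pointer tip (about (176,135) in scene pixels) lies directly under the rider. I'll refine the rider angle from the top view while the clock stands still.

```bash
python3 -c "
import numpy as np,cv2
a=cv2.resize(np.load('last_top.npy')[130:190,410:490],(800,600),interpolation=3)
cv2.imwrite('pics/c3.png',a[:,:,::-1])"
```

```text
(no output)
```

View pics/c3.png

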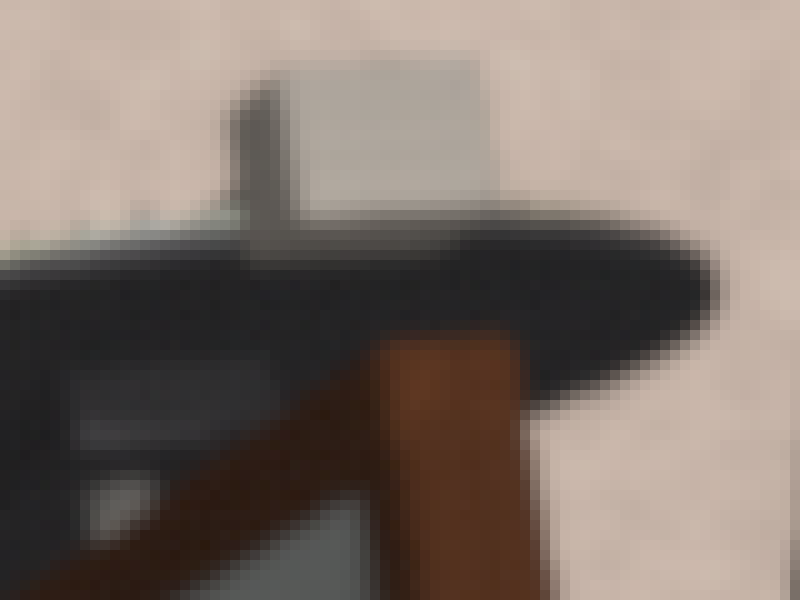

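```bash
python3 - <<'E'
from est import *
D=[dict(np.load(k+"0.npz")) for k in("scene","top")];off=np.load("off.npy")
S=[[(1,-1,1),(-1,-1,1),(-1,1,1),(1,1,1),(1,1,-1),(1,-1,-1),(-1,1,-1)],[(1,1,1),(1,-1,1),(-1,-1,1),(-1,1,1),(-1,1,-1),(1,1,-1)]]
m=[np.array([(165,121.4),(175,117),(182.4,122.6),(173,126.4),(173,135.6),(165.6,130.6),(182.4,133)])-.4,
 np.array([(282,65),(482,60),(497,208),(295,220),(245,255),(232,110)])/10+[409.55,129.55]]
def r(p,o):
    R=[]
    for i in(0,1):
        P=[mir((p[1]+a*p[2],b*.016,.116+c*p[3]),p[0]) for a,b,c in S[i]]
        R.append((proj(D[i],world(P,V))+o*off[i]-m[i]).ravel())
    return np.concatenate(R)
for o in(0,1):
    s=least_squares(lambda p:r(p,o),[-.06,.109,.008,.012],x_scale=[.1,.01,.01,.01],loss="soft_l1")
    print(o,s.x.round(4),r(s.x,o).round(1))
E
```

```text
0 [-0.0622  0.1088  0.0114  0.01  ] [-1.  -1.1 -1.  -0.4 -0.7 -0.2 -1.4 -0.2  0.1 -0.5 -0.1 -1.5  0.7 -1.8
 -1.1  0.7 -0.7 -0.2  0.4 -0.3 -0.   0.  -0.   0.3 -1.1  0.4]
1 [-0.052   0.1085  0.0114  0.0105] [-0.6  0.  -0.6  0.8 -0.2  1.1 -0.9  1.   0.6  1.1  0.4 -0.   1.2 -0.1
 -0.5  0.7  0.  -0.3  1.1 -0.4  0.6 -0.   0.5  0.4 -0.5  0.5]
```

>>> {"name": "carry_out", "arguments": {"moves": [{"slide":[0,0.8,0],"turn":[0,0,0],"jaw":1},{"slide":[0,0.8,0],"turn":[0,0,0],"jaw":1},{"slide":[0,0.4,0],"turn":[0,0,0],"jaw":1},{"slide":[0,0,0],"turn":[0,0,0],"jaw":1}]}}

```text
time: 10.38
ee_pos: [0.4358, -0.123, 0.4303]
orientation: [-180.0, 0.0, 3.9]
ft_force: [1.2, 2.9, 5.6]
opening: 0.0148
gripper_force: 27.1
```

```bash
sed -i 's/dy=np.round(s.x\*2)\/2/dy=np.round(s.x*5)\/5/' ctl.py; python3 look.py '[0.8,0.8,0.4,0]' -0.055 5
```

```text
t 10.475 pics [(9.78, -0.049), (9.82, -0.044), (10.38, np.float64(-0.036)), (10.43, np.float64(-0.027))] ycmd 5.8 ymeas 4.6 4.6
x [-0.03   0.01  -0.031  0.035] sd [0.005 0.038 0.012 0.031] [np.float64(0.003), np.float64(0.001), np.float64(0.003), np.float64(0.004), np.float64(-0.004), np.float64(0.01)]
rows [[0, 0.4, -0.0], [0, 0.4, -0.0], [0, -0.0, -0.0], [0, -0.4, -0.0], [0, -0.6, -0.0]]
th [-0.03  -0.029 -0.029 -0.031 -0.033 -0.036 -0.039 -0.042 -0.045 -0.047
 -0.049 -0.05  -0.05  -0.05  -0.049 -0.048 -0.047 -0.045 -0.042] w [ 0.01  0.   -0.   -0.01 -0.02 -0.02 -0.03 -0.02 -0.02 -0.02 -0.01 -0.
 -0.    0.    0.01  0.01  0.01  0.02  0.02]
```

>>> {"name": "carry_out", "arguments": {"moves": [{"slide":[0,0.6,0],"turn":[0,0,0],"jaw":1},{"slide":[0,0.4,0],"turn":[0,0,0],"jaw":1},{"slide":[0,0,0],"turn":[0,0,0],"jaw":1},{"slide":[0,-0.4,0],"turn":[0,0,0],"jaw":1},{"slide":[0,-0.4,0],"turn":[0,0,0],"jaw":1}]}}

```text
time: 11.1
ee_pos: [0.4358, -0.1232, 0.4301]
orientation: [180.0, 0.0, 3.9]
ft_force: [0.7, 1.6, 3.7]
opening: 0.015
gripper_force: 27.1
```

```bash
python3 look.py '[0.6,0.4,0,-0.4,-0.4]' -0.055 5
```

```text
t 11.2 pics [(10.38, -0.036), (10.43, -0.027), (11.1, np.float64(-0.05)), (11.15, np.float64(-0.049))] ycmd 5.6000000000000005 ymeas 4.3 4.4
x [-0.054 -0.066 -0.032  0.034] sd [0.005 0.04  0.012 0.031] [np.float64(0.003), np.float64(0.004), np.float64(-0.004), np.float64(0.01), np.float64(-0.011), np.float64(0.005)]
rows [[0, -2.0, -0.0], [0, -2.0, 0.5], [0, -1.2, -0.0], [0, -0.4, -0.0], [0, 0.4, -0.0]]
th [-0.054 -0.063 -0.071 -0.077 -0.08  -0.081 -0.08  -0.078 -0.077 -0.076
 -0.076 -0.078 -0.082 -0.088 -0.096 -0.107 -0.122 -0.14  -0.165] w [-0.07 -0.07 -0.06 -0.04 -0.01  0.    0.01  0.01  0.01  0.   -0.01 -0.02
 -0.04 -0.06 -0.08 -0.1  -0.13 -0.17 -0.22]
```

>>> {"name": "carry_out", "arguments": {"moves": [{"slide":[0,-2,0],"turn":[0,0,0],"jaw":1},{"slide":[0,-1.8,0],"turn":[0,0,0],"jaw":1},{"slide":[0,-1,0],"turn":[0,0,0],"jaw":1},{"slide":[0,0,0],"turn":[0,0,0],"jaw":1}]}}

```text
time: 11.7
ee_pos: [0.4356, -0.1185, 0.4301]
orientation: [179.9, 0.0, 3.9]
ft_force: [-0.8, -1.1, 0.1]
opening: 0.0152
gripper_force: 26.9
```

```bash
python3 look.py '[-2,-1.8,-1,0]' -0.055 4
```

```text
t 11.8 pics [(11.1, -0.05), (11.15, -0.049), (11.7, np.float64(-0.083)), (11.75, np.float64(-0.082))] ycmd 10.4 ymeas 9.0 9.0
x [-0.084 -0.019 -0.032  0.034] sd [0.005 0.038 0.012 0.031] [np.float64(-0.004), np.float64(0.01), np.float64(-0.011), np.float64(0.005), np.float64(-0.002), np.float64(0.003)]
rows [[0, -0.6, -0.0], [0, -0.4, -0.0], [0, 0.2, -0.0], [0, 0.4, -0.0]]
th [-0.084 -0.086 -0.086 -0.085 -0.082 -0.079 -0.075 -0.07  -0.066 -0.063
 -0.059 -0.056 -0.053 -0.05  -0.047 -0.043 -0.038 -0.032 -0.024] w [-0.02 -0.01  0.    0.02  0.02  0.03  0.03  0.03  0.03  0.03  0.03  0.02
  0.02  0.03  0.03  0.04  0.04  0.06  0.07]
```

>>> {"name": "carry_out", "arguments": {"moves": [{"slide":[0,-0.6,0],"turn":[0,0,0],"jaw":1},{"slide":[0,-0.4,0],"turn":[0,0,0],"jaw":1},{"slide":[0,0.2,0],"turn":[0,0,0],"jaw":1},{"slide":[0,0.4,0],"turn":[0,0,0],"jaw":1}]}}

```text
time: 12.3
ee_pos: [0.4355, -0.1179, 0.4301]
orientation: [-180.0, 0.0, 3.9]
ft_force: [-1.1, -1.9, -1.1]
opening: 0.015
gripper_force: 26.7
```

```bash
python3 look.py '[-0.6,-0.4,0.2,0.4]' -0.055 4
```

```text
t 12.4 pics [(11.7, -0.083), (11.75, -0.082), (12.3, np.float64(-0.096)), (12.35, np.float64(-0.093))] ycmd 10.8 ymeas 9.6 9.6
x [-0.095 -0.01  -0.034  0.035] sd [0.005 0.038 0.012 0.03 ] [np.float64(-0.011), np.float64(0.005), np.float64(-0.002), np.float64(0.003), np.float64(-0.014), np.float64(0.004)]
rows [[0, -1.0, -0.0], [0, -0.8, -0.0], [0, -0.0, -0.0], [0, 0.6, -0.0]]
th [-0.095 -0.096 -0.097 -0.095 -0.091 -0.087 -0.082 -0.077 -0.072 -0.068
 -0.066 -0.065 -0.064 -0.065 -0.067 -0.069 -0.073 -0.079 -0.086] w [-0.01 -0.01  0.01  0.02  0.03  0.04  0.04  0.04  0.03  0.02  0.02  0.01
 -0.   -0.01 -0.02 -0.03 -0.04 -0.05 -0.07]
```

>>> {"name": "carry_out", "arguments": {"moves": [{"slide":[0,-1.2,0],"turn":[0,0,0],"jaw":1},{"slide":[0,-1,0],"turn":[0,0,0],"jaw":1},{"slide":[0,-0.2,0],"turn":[0,0,0],"jaw":1},{"slide":[0,0.4,0],"turn":[0,0,0],"jaw":1}]}}

```text
time: 12.9
ee_pos: [0.4354, -0.1159, 0.4301]
orientation: [-180.0, 0.0, 3.9]
ft_force: [-0.4, -2.2, -3.3]
opening: 0.0151
gripper_force: 26.5
```

```bash
python3 look.py '[-1.2,-1,-0.2,0.4]' -0.055 4
```

```text
t 13.0 pics [(12.3, -0.096), (12.35, -0.093), (12.9, np.float64(-0.083)), (12.95, np.float64(-0.076))] ycmd 12.799999999999999 ymeas 11.7 11.6
x [-0.073  0.09  -0.032  0.035] sd [0.005 0.038 0.012 0.03 ] [np.float64(-0.002), np.float64(0.003), np.float64(-0.014), np.float64(0.004), np.float64(0.005), np.float64(0.003)]
rows [[0, 2.8, -0.0], [0, 3.0, -0.5], [0, 2.0, -0.0], [0, 0.8, -0.0]]
th [-0.073 -0.061 -0.049 -0.041 -0.036 -0.035 -0.037 -0.042 -0.047 -0.054
 -0.061 -0.069 -0.077 -0.087 -0.098 -0.112 -0.129 -0.151 -0.179] w [ 0.09  0.1   0.08  0.05  0.02 -0.01 -0.03 -0.04 -0.05 -0.05 -0.06 -0.07
 -0.07 -0.08 -0.1  -0.12 -0.16 -0.2  -0.25]
```

>>> {"name": "carry_out", "arguments": {"moves": [{"slide":[0,2.6,0],"turn":[0,0,0],"jaw":1},{"slide":[0,2.6,0],"turn":[0,0,0],"jaw":1},{"slide":[0,1.6,0],"turn":[0,0,0],"jaw":1},{"slide":[0,0,0],"turn":[0,0,0],"jaw":1}]}}

```text
time: 13.5
ee_pos: [0.4358, -0.1224, 0.4303]
orientation: [-179.9, 0.0, 3.9]
ft_force: [0.0, 2.8, 1.8]
opening: 0.0149
gripper_force: 26.9
```

```bash
python3 look.py '[2.6,2.6,1.6,0]' -0.055 4
```

```text
t 13.6 pics [(12.9, -0.083), (12.95, -0.076), (13.5, np.float64(-0.047)), (13.55, np.float64(-0.037))] ycmd 6.0 ymeas 5.1 5.1
x [-0.04   0.017 -0.033  0.035] sd [0.005 0.038 0.012 0.03 ] [np.float64(-0.014), np.float64(0.004), np.float64(0.005), np.float64(0.003), np.float64(-0.016), np.float64(0.01)]
rows [[0, 0.2, -0.0], [0, -0.0, -0.0], [0, -0.2, -0.0], [0, -0.4, -0.0]]
th [-0.04  -0.038 -0.039 -0.04  -0.042 -0.045 -0.048 -0.052 -0.056 -0.06
 -0.064 -0.069 -0.074 -0.081 -0.09  -0.101 -0.115 -0.133 -0.157] w [ 0.02  0.   -0.01 -0.02 -0.02 -0.03 -0.03 -0.03 -0.03 -0.03 -0.04 -0.04
 -0.05 -0.06 -0.08 -0.1  -0.13 -0.16 -0.21]
```

>>> {"name": "carry_out", "arguments": {"moves": [{"slide":[0,0.2,0],"turn":[0,0,0],"jaw":1},{"slide":[0,0,0],"turn":[0,0,0],"jaw":1},{"slide":[0,-0.4,0],"turn":[0,0,0],"jaw":1},{"slide":[0,-0.4,0],"turn":[0,0,0],"jaw":1}]}}

```text
time: 14.1
ee_pos: [0.4358, -0.1221, 0.4303]
orientation: [180.0, 0.0, 3.9]
ft_force: [-1.9, 2.0, 2.7]
opening: 0.0151
gripper_force: 27.0
```

```bash
python3 look.py '[0.2,0,-0.4,-0.4]' -0.055 4
```

```text
t 14.2 pics [(13.5, -0.047), (13.55, -0.037), (14.1, np.float64(-0.035)), (14.15, np.float64(-0.01))] ycmd 6.6000000000000005 ymeas 5.4 5.4
x [-0.017  0.069 -0.024  0.038] sd [0.005 0.038 0.012 0.03 ] [np.float64(0.005), np.float64(0.003), np.float64(-0.016), np.float64(0.01), np.float64(0.007), np.float64(0.025)]
rows [[0, 2.8, -0.0], [0, 2.6, -0.0], [0, 1.2, -0.0], [0, -0.2, -0.0]]
th [-0.017 -0.008 -0.     0.003  0.003 -0.    -0.006 -0.012 -0.018 -0.022
 -0.023 -0.023 -0.02  -0.014 -0.004  0.009  0.026  0.049  0.078] w [ 0.07  0.07  0.05  0.01 -0.01 -0.04 -0.05 -0.05 -0.04 -0.02 -0.01  0.01
  0.04  0.06  0.09  0.12  0.16  0.21  0.27]
```

>>> {"name": "carry_out", "arguments": {"moves": [{"slide":[0,2.4,0],"turn":[0,0,0],"jaw":1},{"slide":[0,2.2,0],"turn":[0,0,0],"jaw":1},{"slide":[0,0.8,0],"turn":[0,0,0],"jaw":1}]}}

```text
time: 14.58
ee_pos: [0.4362, -0.1277, 0.43]
orientation: [-180.0, 0.0, 3.9]
ft_force: [-2.7, 2.7, 1.4]
opening: 0.0149
gripper_force: 27.1
```

```bash
sed -i 's/enumerate(() if/enumerate([] if/; s/else ("scene","top"))/else ["scene","top","scene"])/; s/r=est.tilt(d,g,off\[i\])/r=est.tilt(d,g,off[i%2])/' look.py;python3 look.py '[2.4,2.2,0.8]' -0.055 4
```

```text
t 14.725 pics [(14.15, -0.01), (14.57, np.float64(0.004)), (14.62, np.float64(-0.01)), (14.68, np.float64(0.004))] ycmd 1.2000000000000008 ymeas -0.2 -0.1
x [-0.001 -0.014 -0.026  0.037] sd [0.005 0.037 0.011 0.03 ] [np.float64(0.01), np.float64(0.007), np.float64(0.025), np.float64(-0.002), np.float64(-0.015), np.float64(0.009)]
rows [[0, -0.2, -0.0], [0, -0.6, -0.0], [0, -1.0, -0.0], [0, -1.0, -0.0]]
th [-0.001 -0.004 -0.009 -0.015 -0.021 -0.028 -0.034 -0.04  -0.045 -0.049
 -0.052 -0.055 -0.058 -0.06  -0.064 -0.067 -0.072 -0.077 -0.085] w [-0.01 -0.03 -0.05 -0.05 -0.05 -0.05 -0.05 -0.04 -0.04 -0.03 -0.02 -0.02
 -0.02 -0.02 -0.03 -0.03 -0.04 -0.05 -0.06]
```

>>> {"name": "carry_out", "arguments": {"moves": [{"slide":[0,0.6,0],"turn":[0,0,0],"jaw":1},{"slide":[0,-0.2,0],"turn":[0,0,0],"jaw":1},{"slide":[0,-1,0],"turn":[0,0,0],"jaw":1}]}}

```text
time: 15.1
ee_pos: [0.4361, -0.127, 0.4301]
orientation: [180.0, 0.0, 3.9]
ft_force: [-1.9, 1.4, 0.0]
opening: 0.0152
gripper_force: 26.9
```

```bash
python3 look.py '[0.6,-0.2,-1]' -0.055 4
```

```text
t 15.25 pics [(14.68, 0.004), (15.1, np.float64(-0.15)), (15.15, np.float64(-0.164)), (15.2, np.float64(-0.179))] ycmd 1.800000000000001 ymeas 0.6 0.6
x [-0.215 -0.585 -0.062  0.02 ] sd [0.005 0.038 0.011 0.03 ] [np.float64(-0.002), np.float64(-0.015), np.float64(0.009), np.float64(-0.13), np.float64(0.006), np.float64(0.015)]
rows [[0, -20.0, 2.0], [0, -18.4, 5.0], [0, -4.0, 1.5], [0, -1.0, 0.5]]
th [-0.215 -0.292 -0.36  -0.404 -0.426 -0.43  -0.42  -0.398 -0.369 -0.335
 -0.298 -0.258 -0.217 -0.178 -0.143 -0.111 -0.082 -0.058 -0.043] w [-0.59 -0.61 -0.46 -0.26 -0.1   0.03  0.13  0.21  0.26  0.28  0.32  0.33
  0.32  0.3   0.26  0.25  0.22  0.16  0.07]
```

```bash
cp log.json log_bk.json; python3 - <<'E'
import json
l=json.load(open("log.json"));l["pics"]=[p for p in l["pics"] if not 14.12<p[0]<14.9];json.dump(l,open("log.json","w"))
E
NOPIC=1 python3 look.py '[]' -0.45 3
python3 - <<'E'
import numpy as np,est
off=np.load("off.npy")
for i,n in enumerate(("scene","top")):
    d=dict(np.load(n+"0.npz"));d["pixels"]=np.load("last_%s.npy"%n)
    print([est.tilt(d,g,off[i]) for g in(-.3,-.18,-.05)])
E
```

```text
t 15.25 pics [(14.1, -0.035), (15.1, -0.15), (15.15, -0.164), (15.2, -0.179)] ycmd 1.800000000000001 ymeas 0.6 0.6
x [-0.203 -0.434 -0.025  0.032] sd [0.005 0.046 0.013 0.03 ] [np.float64(-0.016), np.float64(0.01), np.float64(0.007), np.float64(0.017), np.float64(0.004), np.float64(0.007)]
rows [[0, -19.2, 2.0], [0, -7.6, 1.5], [0, -1.8, 0.5]]
th [-0.203 -0.26  -0.306 -0.339 -0.361 -0.376 -0.387 -0.396 -0.404 -0.412
 -0.419 -0.426 -0.432 -0.438 -0.443 -0.447 -0.45  -0.453 -0.455 -0.456
 -0.457] w [-0.43 -0.43 -0.32 -0.22 -0.14 -0.1  -0.08 -0.07 -0.06 -0.06 -0.06 -0.05
 -0.05 -0.04 -0.04 -0.03 -0.02 -0.02 -0.01 -0.01 -0.01]
[(np.float64(-0.18284213536829175), np.float64(0.4445208543298955), 264), (np.float64(-0.1828777868436175), np.float64(0.4444964640424251), 264), (np.float64(-0.18286507485737657), np.float64(0.4445037533720685), 264)]
[(np.float64(-0.153612734271134), np.float64(0.27810978499915456), 251), (np.float64(-0.1541075084036152), np.float64(0.2865254967439285), 251), (np.float64(-0.15410920483351492), np.float64(0.28652327977288444), 251)]
```

>>> {"name": "carry_out", "arguments": {"moves": [{"slide":[0,-16,1.5],"turn":[0,0,0],"jaw":1},{"slide":[0,-8,1.5],"turn":[0,0,0],"jaw":1},{"slide":[0,-1.5,0.5],"turn":[0,0,0],"jaw":1}]}}

```text
time: 15.62
ee_pos: [0.4346, -0.1016, 0.4273]
orientation: [179.9, -0.0, 4.0]
ft_force: [-4.8, -1.6, 7.0]
opening: 0.015
gripper_force: 27.7
```

```bash
sed -i 's/\[("scene","top","scene"\]/["scene","top"]/; s/\["scene","top","scene"\]/["scene","top"]/' look.py; python3 look.py '[-16,-8,-1.5]' -0.48 3
```

```text
t 15.725 pics [(15.15, -0.164), (15.2, -0.179), (15.62, np.float64(-0.361)), (15.68, np.float64(-0.386))] ycmd 27.3 ymeas 26.0 26.0
x [-0.398 -0.323 -0.029  0.04 ] sd [0.005 0.041 0.013 0.027] [np.float64(0.007), np.float64(0.017), np.float64(0.004), np.float64(0.007), np.float64(-0.008), np.float64(-0.009)]
rows [[0, -5.0, 1.5], [0, -5.0, 1.5], [0, -3.0, 1.0]]
th [-0.398 -0.437 -0.47  -0.493 -0.506 -0.512 -0.512 -0.508 -0.503 -0.497
 -0.492 -0.488 -0.485 -0.484 -0.483 -0.483 -0.483 -0.483 -0.484 -0.485
 -0.486] w [-0.32 -0.29 -0.23 -0.15 -0.08 -0.02  0.02  0.04  0.05  0.05  0.04  0.02
  0.02  0.01  0.   -0.   -0.   -0.   -0.01 -0.01 -0.01]
```

>>> {"name": "carry_out", "arguments": {"moves": [{"slide":[0,-5,1.5],"turn":[0,0,0],"jaw":1},{"slide":[0,-4,1],"turn":[0,0,0],"jaw":1},{"slide":[0,1,0],"turn":[0,0,0],"jaw":1},{"slide":[0,2,-0.5],"turn":[0,0,0],"jaw":1}]}}

```text
time: 16.23
ee_pos: [0.4342, -0.0953, 0.425]
orientation: [-179.9, -0.0, 3.9]
ft_force: [-3.1, 1.2, 5.4]
opening: 0.0151
gripper_force: 28.1
```

```bash
python3 look.py '[-5,-4,1,2]' -0.5 3
python3 - <<'E'
from ctl import *
from est import *
l=load();T,Y=ycmd(l)
# re-run model through the unseen interval to check the hold
for t in np.arange(8.2,15.3,.3): print(round(t,2),ekf({**l,"pics":[p for p in l["pics"] if p[0]<=t]},t)[0][0].round(3),end="; ")
E
```

```text
t 16.325 pics [(15.62, -0.361), (15.68, -0.386), (16.23, np.float64(-0.497)), (16.27, np.float64(-0.5))] ycmd 33.3 ymeas 32.3 32.2
x [-0.507 -0.121 -0.026  0.029] sd [0.005 0.04  0.016 0.022] [np.float64(0.004), np.float64(0.007), np.float64(-0.008), np.float64(-0.009), np.float64(0.022), np.float64(0.004)]
rows [[0, -2.8, 1.0], [0, -2.6, 1.0], [0, -1.2, 0.5]]
th [-0.507 -0.522 -0.534 -0.541 -0.543 -0.541 -0.536 -0.53  -0.523 -0.517
 -0.511 -0.507 -0.503 -0.5   -0.498 -0.497 -0.495 -0.493 -0.492 -0.49
 -0.488] w [-0.12 -0.11 -0.08 -0.04  0.    0.03  0.05  0.05  0.05  0.05  0.04  0.03
  0.02  0.02  0.02  0.01  0.01  0.01  0.01  0.02  0.02]
8.2 -0.23; 8.5 -0.162; 8.8 -0.118; 9.1 -0.087; 9.4 -0.065; 9.7 -0.054; 10.0 -0.039; 10.3 -0.033; 10.6 -0.029; 10.9 -0.033; 11.2 -0.054; 11.5 -0.074; 11.8 -0.084; 12.1 -0.086; 12.4 -0.095; 12.7 -0.095; 13.0 -0.073; 13.3 -0.045; 13.6 -0.04; 13.9 -0.039; 14.2 -0.035; 14.5 -0.041; 14.8 -0.079; 15.1 -0.15;
```

```bash
python3 -c "
from ctl import *
y=120*np.sin(np.linspace(np.arcsin(33.3/120),-.495,13));y=np.round(y);y[0]=33.3
print(rows(np.diff(y),33.3))"
```

```text
[[0, 7.299999999999997, -1.5], [0, 8.0, -1.5], [0, 8.0, -1.0], [0, 7.0, -0.5], [0, 8.0, -0.0], [0, 8.0, 0.5], [0, 7.0, 1.0], [0, 8.0, 2.0], [0, 8.0, 2.0], [0, 7.0, 2.5], [0, 7.0, 3.0], [0, 7.0, 3.5]]
```

>>> {"name": "carry_out", "arguments": {"moves": [{"slide":[0,7.3,-1.5],"turn":[0,0,0],"jaw":1},{"slide":[0,8,-1.5],"turn":[0,0,0],"jaw":1},{"slide":[0,8,-1],"turn":[0,0,0],"jaw":1},{"slide":[0,7,-0.5],"turn":[0,0,0],"jaw":1},{"slide":[0,8,0],"turn":[0,0,0],"jaw":1},{"slide":[0,8,0.5],"turn":[0,0,0],"jaw":1},{"slide":[0,7,1],"turn":[0,0,0],"jaw":1},{"slide":[0,8,2],"turn":[0,0,0],"jaw":1},{"slide":[0,8,2],"turn":[0,0,0],"jaw":1},{"slide":[0,7,2.5],"turn":[0,0,0],"jaw":1},{"slide":[0,7,3],"turn":[0,0,0],"jaw":1},{"slide":[0,8,3.5],"turn":[0,0,0],"jaw":1}]}}

```text
time: 17.82
ee_pos: [0.4404, -0.1869, 0.4143]
orientation: [-180.0, -0.0, 3.9]
ft_force: [2.9, 2.7, -0.8]
opening: 0.0149
gripper_force: 26.0
```

>>> {"name": "carry_out", "arguments": {"moves": [{"slide":[0,0,0],"turn":[0,0,0],"jaw":1},{"slide":[0,0,0],"turn":[0,0,0],"jaw":1},{"slide":[0,0,0],"turn":[0,0,0],"jaw":0},{"slide":[0,0,0],"turn":[0,0,0],"jaw":0},{"slide":[0,0,0],"turn":[0,0,0],"jaw":0},{"slide":[0,0,0],"turn":[0,0,0],"jaw":0},{"slide":[0,0,0],"turn":[0,0,0],"jaw":0},{"slide":[0,0,0],"turn":[0,0,0],"jaw":0},{"slide":[0,0,0],"turn":[0,0,0],"jaw":0},{"slide":[0,0,0],"turn":[0,0,0],"jaw":0}]}}

```text
time: 19.08
ee_pos: [0.4403, -0.1866, 0.4147]
orientation: [-180.0, 0.0, 3.9]
ft_force: [0.9, -0.2, 0.7]
opening: 0.0854
gripper_force: 0.0
```

```bash
python3 - <<'E'
from rig import *
import cv2,numpy as np,est
off=np.load("off.npy")
I={n:get_image(n) for n in("scene","top")}
for i,n in enumerate(I): print(n,est.tilt(I[n],-.5,off[i]))
a=cv2.resize(I["scene"]["pixels"][30:230,120:320],(400,400),interpolation=3);b=cv2.resize(I["top"]["pixels"][150:350,350:550],(400,400),interpolation=3)
cv2.imwrite("pics/c4.png",np.hstack([a,b])[:,:,::-1]);print(sense()["opening"])
E
```

```text
scene (np.float64(-0.5039171836094752), np.float64(0.35315539951665104), 274)
top (np.float64(-0.48957373944460925), np.float64(0.25320119995764184), 328)
0.08552914060165795
```

View pics/c4.png

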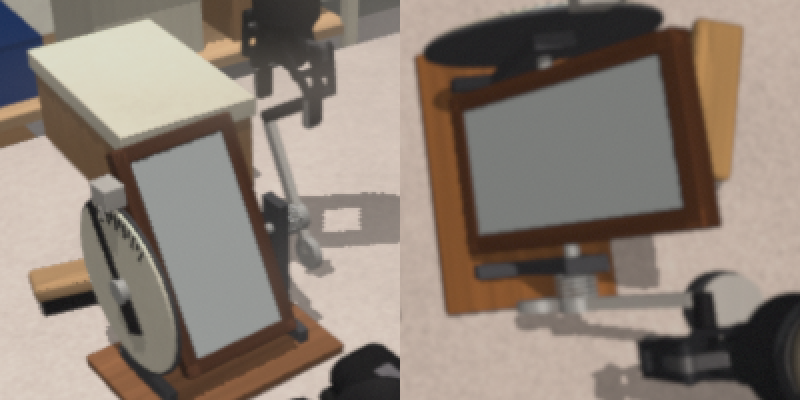

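The mirror is back on its rest at -0.5 rad, with the rider where it was (105,190 in the left crop). The fingers are open around the freed bar, so I'll retreat upwards and hand in.

>>> {"name": "carry_out", "arguments": {"moves": [{"slide":[0,0,-15],"turn":[0,0,0],"jaw":0},{"slide":[0,0,-25],"turn":[0,0,0],"jaw":0},{"slide":[0,0,-30],"turn":[0,0,0],"jaw":0},{"slide":[0,0,-30],"turn":[0,0,0],"jaw":0},{"slide":[0,0,0],"turn":[0,0,0],"jaw":0},{"slide":[0,0,0],"turn":[0,0,0],"jaw":0},{"slide":[0,0,0],"turn":[0,0,0],"jaw":0},{"slide":[0,0,0],"turn":[0,0,0],"jaw":0}]}}

```text
time: 20.18
ee_pos: [0.4401, -0.1866, 0.5137]
orientation: [-179.9, 0.1, 3.9]
ft_force: [-0.6, -0.1, -0.3]
opening: 0.0853
gripper_force: 0.0
```

```bash
python3 - <<'E'
from rig import *
import est,numpy as np
d=get_image("scene");print(est.tilt(d,-.5,np.load("off.npy")[0]),sense()["ee_pos"])
print(close_job())
E
```

```text
(np.float64(-0.5039171836094752), np.float64(0.35315539951665104), 274) [ 0.44021307 -0.18658363  0.51387322]
the job is handed in; nothing more can be done
None
```

The job is handed in, with no verdict returned: by my estimates the pointer stayed within the rider's width for about 6.6 s (five suspect tilt readings near the end were left out and the model used there), and the mirror then came back to its rest with the lever released and the rider unmoved as far as the pictures show.

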